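# Stand the lunch-tin tiers back up

### The job

Two open tiers of a lunch tin, a large and a small one, were left lying on their sides on the rubber mat, mouths facing away from you or off to a side. With the fingertips only, gently push each one over so that it stands on its base, mouth up, about where it lay. Do not pinch, lift or drag the tiers about, and leave everything else where it is.

Things in the scene. Friction and masses are not known exactly. Their poses are not given: they have to be found in the camera images.
- tier_large: Large open aluminium lunch-tin tier, about 0.24 kg, lying on a side wall. Own x points level out of its mouth (away from the robot, within 75 degrees), y along its width, z up as it lies. 55 mm deep base to mouth (x), 130 wide (y), 112 high as it lies (z); walls 4; lugs stand 6 out of the y walls. Origin: centre of its underside as it lies. Stood up, x points up and it is 55 high
- tier_large_foot (a point): middle of the lower edge of the large tier's base as it lies, 27.5 mm behind the body's origin along its -x, on the mat: the edge on which it pivots
- tier_large_rim (a point): middle of the top edge of the large tier's mouth as it lies (outer face): pushed here, level and towards the base, the tier pivots about its foot edge, rises by some 12 mm at this point, passes its balance point after about 25 degrees (some 50 mm of push) and drops onto its base by itself
- tier_small: Small open aluminium lunch-tin tier, about 0.17 kg, lying on a side wall. Own x points level out of its mouth (away from the robot, within 75 degrees), y along its width, z up as it lies. 50 mm deep base to mouth (x), 112 wide (y), 96 high as it lies (z); walls 4; lugs stand 6 out of the y walls. Origin: centre of its underside as it lies. Stood up, x points up and it is 50 high
- tier_small_foot (a point): middle of the lower edge of the small tier's base as it lies, 25 mm behind the body's origin along its -x, on the mat: the edge on which it pivots
- tier_small_rim (a point): middle of the top edge of the small tier's mouth as it lies (outer face): pushed here, level and towards the base, the tier pivots about its foot edge, rises by some 12 mm at this point, passes its balance point after about 25 degrees (some 50 mm of push) and drops onto its base by itself
- mat: black rubber mat, 340 x 780 x 4 mm thick, fixed to the counter; both tiers and the jar are on it. Origin: centre of its underside
- jar: amber glass spice jar with wooden cap, 48 mm wide, 85 mm high, standing near the middle of the mat's far edge. Origin: centre of its underside
- bowl: green glazed clay bowl, 160 mm wide, 70 mm high, on the counter beyond the mat. Origin: centre of its underside
- colander: white plastic colander, 210 mm wide, 85 mm high, on the counter to the right of the mat. Origin: centre of its underside
- tin: closed stacked lunch tin of two more aluminium tiers and a lid with wire handle, 116 x 145 mm, 135 mm high, on the counter to the left of the mat. Origin: centre of its underside
- mug: blue mug, 80 mm wide, 90 mm high, on the counter beyond the mat. Origin: centre of its underside
- spoon: wooden spoon lying on the counter beyond the mat. Origin: underside, near its middle
Mind the look-alikes: they are no part of the job. Leave any orange or turquoise look-alike of the tier_small alone.

How it is judged (in metres and radians):
At the end, for the whole second after the job is handed in: Both tiers stand upright on the mat, mouth up (within 0.1 rad), at rest, each with its foot edge within 70 mm of where it lay (angle between each of tier_large, tier_small's own x axis and vertical below 0.1 rad and height (world z) of tier_large_rim between 0.049 and 0.075 m and distance of each of tier_large_foot, tier_small_foot from where it was at the start of the episode below 0.07 m and linear speed of each of tier_large, tier_small below 0.02 m/s and angular speed of each of tier_large, tier_small below 0.2 rad/s and height (world z) of tier_small_rim between 0.044 and 0.07 m); the robot touches nothing.
It fails at once if the large tier is lifted off the mat (its foot edge more than 20 mm above it) (height (world z) of tier_large_foot above 0.024 m).
It fails at once if the large tier is pinched or pushed harder than 20 N (contact force between the fingers and tier_large above 20 N).
It fails at once if the small tier is lifted off the mat (its foot edge more than 20 mm above it) (height (world z) of tier_small_foot above 0.024 m).
It fails at once if the small tier is pinched or pushed harder than 20 N (contact force between the fingers and tier_small above 20 N).
It fails at once if the jar, bowl, colander, closed tin, mug or spoon is moved more than 25 mm (distance of any of jar, bowl, colander, tin, mug, spoon from where it was at the start of the episode above 0.025 m).
It also fails if it takes over 48 s, if anything falls off the work surface, if the arm or the gripper's body presses on something with over 40 N, if the wrist force passes 120 N, or if a joint passes its speed limit or range.

### The arm

A 6-joint arm with a two-finger parallel gripper is mounted at the origin on the work surface. World frame = base frame: x ahead of the robot, y to its left, z up, the work surface at z = 0. Lengths are in mm, angles in rad, forces in N, time in s.
With the tool pointing down it reaches from about 350 to 775 mm from the base axis. Payload 7.3 kg.
Tool frame: the origin (TCP) lies on the front face of the gripper's body, between the roots of the fingers; the fingertips stand 66 mm ahead of it and the grasp point (between the pads) lies 47 mm ahead of it (tcp_to_grasp is the x of the grasp point in the tool frame, in mm); x points along the fingers, y is the direction in which the jaws open and shut, and the axes are right-handed (so a half turn about x gives the same grasp; the last joint's range is limited). The gripper opens to 92 mm and grips with 3 to 60 N. Pads are 19 mm wide; open, the fingers measure 130 mm over their backs; the gripper's body (75 mm by 190 mm) begins 47 mm behind the grasp point.
Start: joints at [1.192, 0.342, 1.524, -0, 1.275, -0.146], TCP at [121.1, 510.855, 292.241] pointing down, gripper open.
Joint ranges: [-2.53, 2.53], [-0.77, 2.02], [0.04, 2.7], [-1, 4.14], [0.28, 2.66], [-3.11, 3.11]. Speed limits (rad/s): [2.57, 2.57, 3.14, 3.14, 3.14, 3.14].

### API

Orientations are given as a unit quaternion [w, x, y, z].
In Python, from bench import * gives the robot as it stands.
- The arm moves only by the tool move_arm, never from a script. Its argument "increments" is a list of rows, each an object of numbers: "ax", "ay", "az": the turn, a rotation vector about the tool's x, y, z in degrees; "x", "y", "z": the shift along the tool's x, y, z in m; "gripper": the closure, from 0 (fully open) to 1 (shut). A call has 1 to 5 rows; each row is the pose to reach, as a shift and turn from the pose measured when the call began, along the tool's axes at that moment; what a row does not reach only later rows make up. A row lasts 1/10 s, in which the tool goes at most 50 mm and 8.59 degrees, less where a joint would pass 70% of its speed; a pose out of reach is approached as far as the arm can. A call with a gripper value outside its range is refused whole. The fingers move at their own pace and stop on an object; the grip force is fixed at half the most. Time passes only in rows, so rows that repeat a pose let the fingers close. It gives the time, the measured TCP pose, the force and the opening at its end, in the units of the state.
- get_state(): the state, without advancing time (a new reading comes with each control period).
- snapshot(name): name is "side" or "top" or "wrist"; returns a dict with "pixels" (420x560x3 uint8, red, green, blue), "fx", "fy", "cx", "cy" (pixels), "R" (3x3) and "t" (3): a world point X has camera coordinates R X + t; the wrist camera has in their place "T_tool_cam" (4x4, takes a point from camera to tool coordinates, whose origin is the TCP and whose axes are the tool frame's). Camera axes: x right, y down, z forward; pixel columns grow to the right and rows downward; lengths in mm; the calibration is good to about 2 mm. A picture is of the moment at which its call begins: read the wrist's pose just before it. There is no depth.
- job_done(): hands the job in, once; it reports no verdict.
The state is a dict: "clock": time; "joint_pos": joint angles; "qvel": joint speeds; "joint_efforts": joint torques, N m; "tool_pos": TCP position; "orientation": TCP orientation; "force": force on the tool from outside, world axes, zero at the start; "torque": the same for the moment, N m; "gripper_width": opening from 0.0 (shut) to 1.0 (fully open).
Only numpy, scipy, OpenCV 4.12 (cv2) and the standard library are available. Lean on these libraries where they do the work, as an engineer would, in place of code of your own. Each camera call takes 0.05 s, during which the arm holds its last target.

## Working session

There is one attempt and no reset: what is moved stays moved. The work goes in short steps, Python scripts to look and compute and a tool call to move; the robot and the scene stay as the last step left them, time stands still between calls to the robot, and variables do not carry over. Pictures are saved under pics/ and viewed, and the job is handed in when it is done.

Besides the shell and the picture viewer there is one more tool, called after "Emit:" as name([rows], argument=value, ...), one row to a line, values as JSON. move_arm: Moves the arm, as the interface text tells. Its arguments: {"type":"object","properties":{"increments":{"type":"array","items":{"type":"object","properties":{"ax":{"type":"number"},"ay":{"type":"number"},"az":{"type":"number"},"x":{"type":"number"},"y":{"type":"number"},"z":{"type":"number"},"gripper":{"type":"number"}}}}},"required":["increments"]}

```bash
mkdir -p pics; ls; python3 - <<'E'
from bench import *
import cv2
for n in ("side","top"):
    s=snapshot(n); cv2.imwrite(f"pics/{n}0.png",s["pixels"][:,:,::-1]); print(n,s["fx"],s["fy"],s["cx"],s["cy"],s["R"],s["t"])
print(get_state())
E
```

```text
pics
side 443.41614476395114 443.41614476395114 283.013737233737 204.99535294370583 [[-0.89907497 -0.43773068  0.00748691]
 [-0.22345615  0.44412654 -0.86765141]
 [ 0.3764725  -0.78175666 -0.49711667]] [ 437.05874959  202.74947375 1484.95775678]
top 403.8754323308352 403.8754323308352 283.8113735741347 208.5597711453434 [[ 0.00897325 -0.99992741  0.00804134]
 [-0.99320572 -0.00984543 -0.11595456]
 [ 0.11602531 -0.00694622 -0.99322197]] [ -32.6729432   527.9720056  1212.55151569]
{'clock': 0.1, 'joint_pos': array([ 1.19201776e+00,  3.42698706e-01,  1.52488492e+00,  9.07817977e-06,
        1.27539944e+00, -1.46013847e-01]), 'qvel': array([-0.00102849, -0.00120366, -0.00308601,  0.00099797,  0.00027312,
        0.00045677]), 'joint_efforts': array([ 7.71225568e-04, -4.32000017e+01, -2.44692868e+01,  7.18236063e-02,
        5.26276231e-02, -3.28504063e-05]), 'tool_pos': array([120.98872966, 510.60595702, 291.60346067]), 'orientation': array([ 0.7021926 ,  0.08163605,  0.70245356, -0.08258398]), 'force': array([0.62574819, 0.24575355, 0.10166439]), 'torque': array([-0.01970083, -0.05448397,  0.04917479]), 'gripper_width': 0.996766833337505}
```

View pics/side0.png

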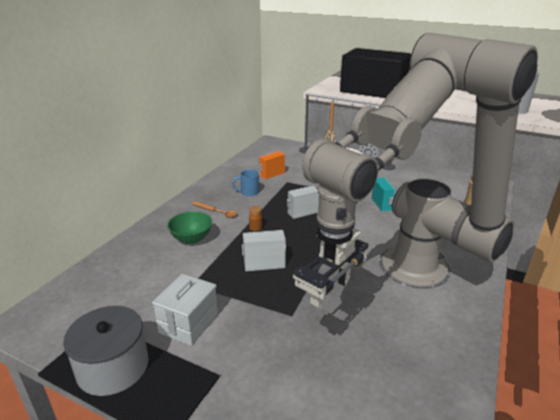

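View pics/top0.png

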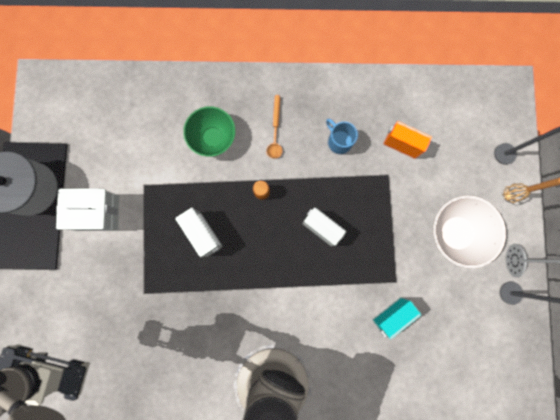

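The metal tiers lie on the mat, the large one near top-view (199,232) and the small one near (325,227). The orange (408,140) and turquoise (398,317) look-alikes lie off the mat. I'll confirm this in an enlarged crop.

```bash
python3 - <<'E'
import cv2,numpy as np
t=cv2.imread("pics/top0.png"); s=cv2.imread("pics/side0.png")
a=cv2.resize(t[195:265,165:235],None,fx=8,fy=8,interpolation=cv2.INTER_CUBIC)[:, :400*2]
b=cv2.resize(t[195:265,295:365],None,fx=8,fy=8,interpolation=cv2.INTER_CUBIC)
cv2.imwrite("pics/cA.png",a);cv2.imwrite("pics/cB.png",b)
cv2.imwrite("pics/cS.png",cv2.resize(s[175:295,220:370],None,fx=5,fy=5,interpolation=cv2.INTER_CUBIC))
E
```

```text
(no output)
```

View pics/cA.png

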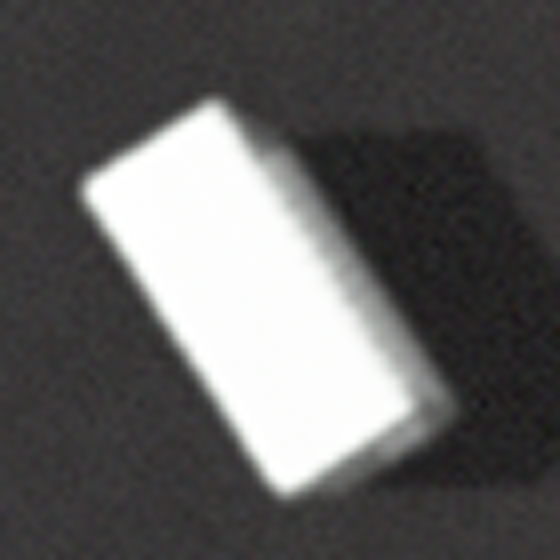

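View pics/cB.png

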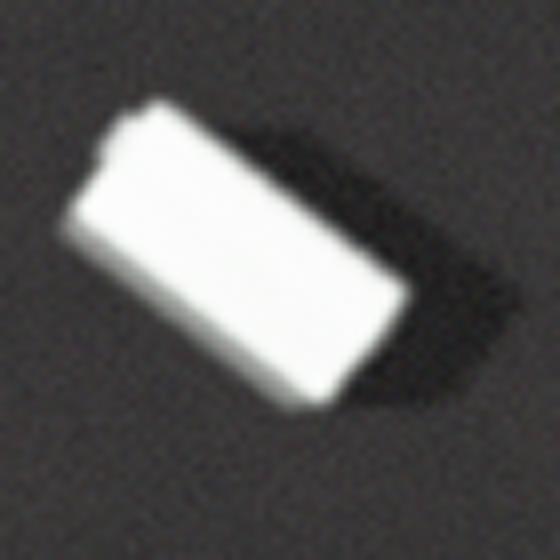

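View pics/cS.png

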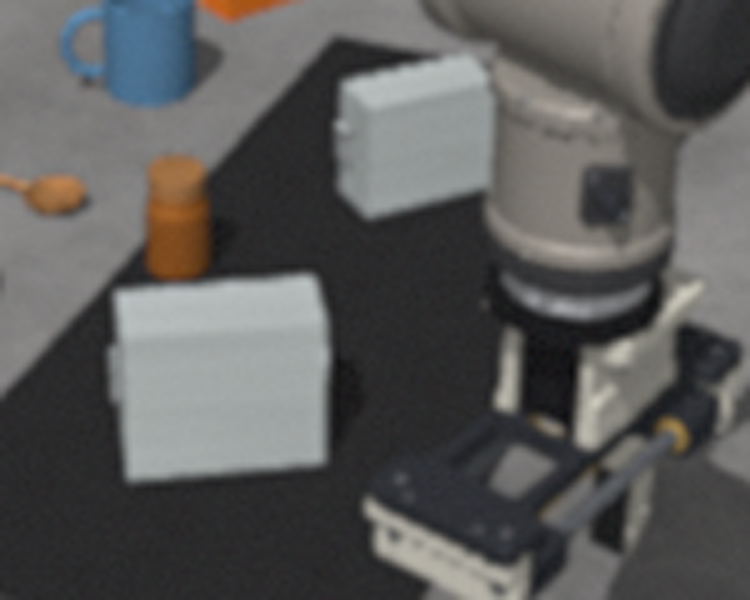

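```bash
cat > h.py <<'E'
import numpy as np
from bench import *
def back(s,u,v,z):
    R=np.array(s["R"]);t=np.array(s["t"]);C=-R.T@t
    d=R.T@np.array([(u-s["cx"])/s["fx"],(v-s["cy"])/s["fy"],1])
    return C+d*(z-C[2])/d[2]
def proj(s,X):
    c=np.array(s["R"])@X+s["t"]; return c[0]/c[2]*s["fx"]+s["cx"],c[1]/c[2]*s["fy"]+s["cy"]
E
python3 - <<'E'
from h import *
s=snapshot("top"); sd=snapshot("side")
np.set_printoptions(precision=1,suppress=True)
for n,cs,o,z in (("L",[(218,98),(80,185),(282,497),(415,410)],(165,195),116),("S",[(160,97),(66,210),(322,404),(412,293)],(295,195),100)):
    P=np.array([back(s,(u+.5)/8-.5+o[0],(v+.5)/8-.5+o[1],z) for u,v in cs])
    print(n,P[:,:2].tolist(),[np.linalg.norm(P[i]-P[i-1]).round(1) for i in range(4)],P.mean(0))
    for p in P: print(proj(sd,p))
for u,v in ((145,185),(391,176),(395,282),(145,293)): print("mat",back(s,u,v,4))
print("jar",back(s,261,188,85))
E
```

```text
L [[520.7344592962878, 236.3013189321623], [489.0066675565691, 284.3131490712034], [379.2082476221959, 208.7535485725465], [410.2037499803754, 162.75967519035845]] [np.float64(132.8), np.float64(57.5), np.float64(133.3), np.float64(55.5)] [449.8 223.  116. ]
(np.float64(241.80740585536194), np.float64(232.9478947545431))
(np.float64(242.73675223220897), np.float64(243.01312082372468))
(np.float64(284.7827743064426), np.float64(239.69006631076005))
(np.float64(282.36694435061463), np.float64(230.21509164384184))
S [[526.5499573309722, -116.62715281790345], [484.98706946125816, -82.57134539646603], [415.8390697737359, -174.97414541734852], [456.104804924329, -207.75734788223846]] [np.float64(115.2), np.float64(53.7), np.float64(115.4), np.float64(51.9)] [ 470.9 -145.5  100. ]
(np.float64(286.986220309297), np.float64(191.24700883119246))
(np.float64(293.0059245053272), np.float64(197.33586517365504))
(np.float64(319.0620613123159), np.float64(190.97703281339008))
(np.float64(312.7549019396104), np.float64(185.3965172537982))
mat [602.  411.2   4. ]
mat [ 639.1 -368.     4. ]
mat [ 306.6 -373.1    4. ]
mat [266.9 394.9   4. ]
jar [582.5  40.8  85. ]
```

Measured sizes come out at 133×56 and 115×53 mm, against 130×55 and 112×50 given. In the side view the solid bases face the (-x,+y) camera, so both mouths face +x,-y. I'll push with two part-opened fingertips, jaws along each rim.

```bash
cat >> h.py <<'E'
from scipy.spatial.transform import Rotation as Ro
T={"L":dict(c=np.array([449.8,223.0]),n=np.array([.567,-.824])),"S":dict(c=np.array([470.9,-145.5]),n=np.array([.80,-.60]))}
def goal(k,d,z):
    """print tool-frame shift (m) + turn (deg) to TCP at d mm along n from centre of k, height z, jaws along rim"""
    np.set_printoptions(precision=4,suppress=True)
    st=get_state(); q=st["orientation"]; R=Ro.from_quat([q[1],q[2],q[3],q[0]]).as_matrix()
    t=T[k]; p=np.r_[t["c"]+d*t["n"],z]; n=np.r_[t["n"],0]
    out=[]
    for sg in (1,-1):
        zt=sg*n; xt=np.array([0,0,-1.]); yt=np.cross(zt,xt)
        rv=Ro.from_matrix(R.T@np.c_[xt,yt,zt]).as_rotvec(degrees=True); out.append(rv)
    print("pos",st["tool_pos"],"J",st["joint_pos"],"clk",st["clock"])
    print("shift",R.T@(p-st["tool_pos"])/1000,"turns",out[0],out[1]); print("n in tool",R.T@n)
E
python3 -c "
from h import *
goal('L',66,290)"
```

```text
pos [121.0232 510.6928 291.8054] J [ 1.192   0.3425  1.5246  0.      1.2754 -0.146 ] clk 0.2
shift [ 0.002  -0.2484  0.4352] turns [42.1288  0.0099  0.0532] [-137.8712   -0.067     0.0125]
n in tool [ 0.0005 -0.671   0.7418]
```

Emit:
move_arm([
  {"ax": 8, "y": -0.025, "z": 0.043, "gripper": 0.5},
  {"ax": 16, "y": -0.05, "z": 0.087, "gripper": 0.5},
  {"ax": 24, "y": -0.075, "z": 0.13, "gripper": 0.5},
  {"ax": 32, "y": -0.1, "z": 0.174, "gripper": 0.5},
  {"ax": 40, "y": -0.124, "z": 0.218, "gripper": 0.5},
])

```text
invalid input at $.increments[0]: expected keys ax, ay, az, x, y, z, gripper
```

```bash
python3 -c "
from h import *
goal('L',66,290)"
```

```text
pos [121.0232 510.6928 291.8054] J [ 1.192   0.3425  1.5246  0.      1.2754 -0.146 ] clk 0.2
shift [ 0.002  -0.2484  0.4352] turns [42.1288  0.0099  0.0532] [-137.8712   -0.067     0.0125]
n in tool [ 0.0005 -0.671   0.7418]
```

Emit:
move_arm([
  {"ax": 8, "ay": 0, "az": 0, "x": 0, "y": -0.025, "z": 0.043, "gripper": 0.5},
  {"ax": 16, "ay": 0, "az": 0, "x": 0, "y": -0.05, "z": 0.087, "gripper": 0.5},
  {"ax": 24, "ay": 0, "az": 0, "x": 0, "y": -0.075, "z": 0.13, "gripper": 0.5},
  {"ax": 32, "ay": 0, "az": 0, "x": 0, "y": -0.1, "z": 0.174, "gripper": 0.5},
  {"ax": 40, "ay": 0, "az": 0, "x": 0, "y": -0.124, "z": 0.218, "gripper": 0.5},
])

```text
clock: 0.7
tool_pos: [304.7, 338.9, 291.9]
orientation: [0.631, 0.319, 0.631, -0.319]
force: [0.7, 0.5, -0.7]
gripper_width: 0.618
```

```bash
python3 -c "
from h import *
goal('L',66,290)"
```

```text
pos [304.7034 338.8827 291.9479] J [ 0.6702  0.2156  1.7023 -0.0004  1.2243  0.0359] clk 0.7
shift [0.002  0.0461 0.2453] turns [1.8241 0.0251 0.0332] [-178.1759   -0.0516    0.0391]
n in tool [ 0.0004 -0.0318  0.9997]
```

Emit:
move_arm([
  {"ax": 1.8, "ay": 0, "az": 0, "x": 0, "y": 0.009, "z": 0.048, "gripper": 0.5},
  {"ax": 1.8, "ay": 0, "az": 0, "x": 0, "y": 0.018, "z": 0.096, "gripper": 0.5},
  {"ax": 1.8, "ay": 0, "az": 0, "x": 0, "y": 0.028, "z": 0.144, "gripper": 0.5},
  {"ax": 1.8, "ay": 0, "az": 0, "x": 0, "y": 0.037, "z": 0.192, "gripper": 0.5},
  {"ax": 1.8, "ay": 0, "az": 0, "x": 0, "y": 0.046, "z": 0.24, "gripper": 0.5},
])

```text
clock: 1.2
tool_pos: [485.2, 171.2, 292.0]
orientation: [0.626, 0.329, 0.626, -0.329]
force: [1.2, -0.7, -0.1]
gripper_width: 0.496
```

```bash
python3 -c "
from h import *
goal('L',66,166)
import cv2
cv2.imwrite('pics/top1.png',snapshot('top')['pixels'][:,:,::-1]);cv2.imwrite('pics/w1.png',snapshot('wrist')['pixels'][:,:,::-1])"
```

```text
pos [485.1975 171.1599 292.0217] J [ 0.1903  0.3232  1.5525 -0.0005  1.2662 -0.4124] clk 1.2
shift [0.126  0.0003 0.0032] turns [0.0089 0.0194 0.0267] [-179.9911   -0.0419    0.0305]
n in tool [ 0.0003 -0.0002  1.0002]
```

View pics/w1.png

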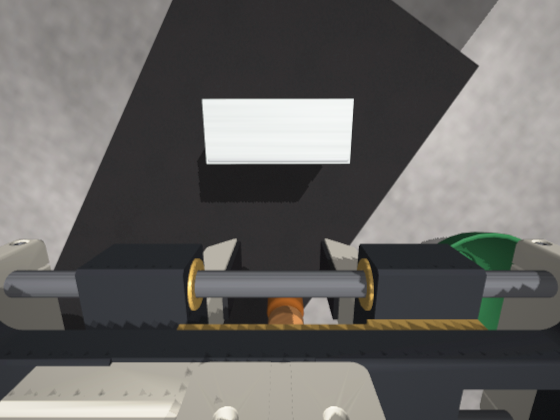

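The wrist view shows the tier square and centred (203–353, 100–162), with its mouth edge toward the fingers and the fingers clear beyond it. Lowering.

Emit:
move_arm([
  {"ax": 0, "ay": 0, "az": 0, "x": 0.04, "y": 0, "z": 0.003, "gripper": 0.5},
  {"ax": 0, "ay": 0, "az": 0, "x": 0.08, "y": 0, "z": 0.003, "gripper": 0.5},
  {"ax": 0, "ay": 0, "az": 0, "x": 0.11, "y": 0, "z": 0.003, "gripper": 0.5},
  {"ax": 0, "ay": 0, "az": 0, "x": 0.126, "y": 0, "z": 0.003, "gripper": 0.5},
  {"ax": 0, "ay": 0, "az": 0, "x": 0.126, "y": 0, "z": 0.003, "gripper": 0.5},
])

```text
clock: 1.8
tool_pos: [487.5, 166.5, 163.2]
orientation: [0.624, 0.329, 0.626, -0.332]
force: [0.7, -0.2, 1.1]
gripper_width: 0.499
```

Emit:
move_arm([
  {"ax": 0, "ay": 0, "az": 0, "x": 0, "y": 0, "z": -0.008, "gripper": 0.5},
  {"ax": 0, "ay": 0, "az": 0, "x": 0, "y": 0, "z": -0.014, "gripper": 0.5},
  {"ax": 0, "ay": 0, "az": 0, "x": 0, "y": 0, "z": -0.02, "gripper": 0.5},
  {"ax": 0, "ay": 0, "az": 0, "x": 0, "y": 0, "z": -0.026, "gripper": 0.5},
  {"ax": 0, "ay": 0, "az": 0, "x": 0, "y": 0, "z": -0.031, "gripper": 0.5},
])

```text
clock: 2.3
tool_pos: [469.9, 192.7, 163.8]
orientation: [0.624, 0.329, 0.626, -0.332]
force: [-0.5, 0.9, 1.2]
gripper_width: 0.498
```

Emit:
move_arm([
  {"ax": 0, "ay": 0, "az": 0, "x": 0, "y": 0, "z": -0.004, "gripper": 0.5},
  {"ax": 0, "ay": 0, "az": 0, "x": 0, "y": 0, "z": -0.008, "gripper": 0.5},
  {"ax": 0, "ay": 0, "az": 0, "x": 0, "y": 0, "z": -0.012, "gripper": 0.5},
  {"ax": 0, "ay": 0, "az": 0, "x": 0, "y": 0, "z": -0.016, "gripper": 0.5},
  {"ax": 0, "ay": 0, "az": 0, "x": 0, "y": 0, "z": -0.02, "gripper": 0.5},
])

```text
clock: 2.8
tool_pos: [458.4, 209.5, 163.7]
orientation: [0.624, 0.329, 0.626, -0.332]
force: [-0.1, 0.0, 1.1]
gripper_width: 0.498
```

```bash
python3 -c "
from h import *
goal('L',0,166)
import cv2
cv2.imwrite('pics/side2.png',cv2.resize(snapshot('side')['pixels'][160:310,180:380,::-1],None,fx=4,fy=4));cv2.imwrite('pics/w2.png',snapshot('wrist')['pixels'][:,:,::-1])"
```

```text
pos [458.401  209.4844 163.731 ] J [ 0.2773  0.4513  1.7527 -0.002   0.9417 -0.3197] clk 2.8
shift [-0.0023  0.0005 -0.016 ] turns [-0.2588  0.0114  0.254 ] [179.7407   0.3984  -0.018 ]
n in tool [0.0002 0.0045 1.0002]
```

View pics/side2.png

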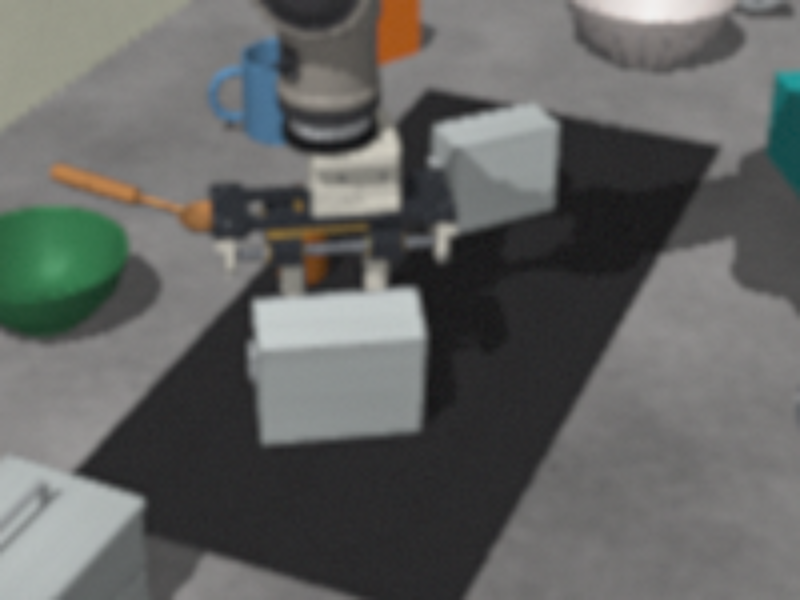

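View pics/w2.png

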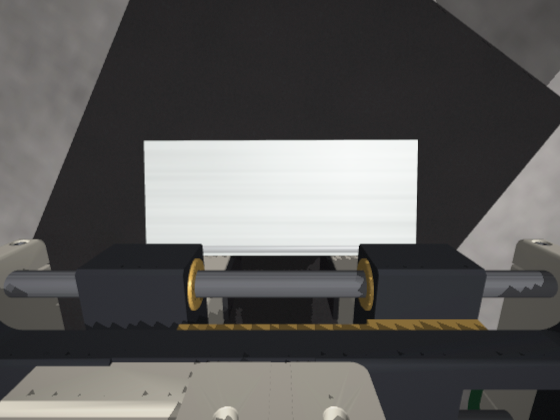

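Both fingertips are behind the rim. The tier's lower corners haven't moved (side (245,271)), and the wrist view shows the fingers just meeting the edge. I'll keep pushing slowly.

Emit:
move_arm([
  {"ax": 0, "ay": 0, "az": 0, "x": 0, "y": 0, "z": -0.005, "gripper": 0.5},
  {"ax": 0, "ay": 0, "az": 0, "x": 0, "y": 0, "z": -0.01, "gripper": 0.5},
  {"ax": 0, "ay": 0, "az": 0, "x": 0, "y": 0, "z": -0.015, "gripper": 0.5},
  {"ax": 0, "ay": 0, "az": 0, "x": 0, "y": 0, "z": -0.02, "gripper": 0.5},
  {"ax": 0, "ay": 0, "az": 0, "x": 0, "y": 0, "z": -0.025, "gripper": 0.5},
])

```text
clock: 3.4
tool_pos: [443.9, 230.7, 163.7]
orientation: [0.625, 0.329, 0.626, -0.332]
force: [0.6, 0.1, -0.5]
gripper_width: 0.502
```

```bash
python3 -c "
from h import *
goal('L',0,166)
import cv2
cv2.imwrite('pics/side3.png',cv2.resize(snapshot('side')['pixels'][160:310,180:380,::-1],None,fx=4,fy=4))"
```

```text
pos [443.9034 230.6542 163.7161] J [ 0.3265  0.4457  1.7628 -0.0016  0.9375 -0.2713] clk 3.4
shift [-0.0023  0.0005  0.0096] turns [-0.223   0.0039  0.2603] [179.7766   0.4083  -0.0061]
n in tool [0.0001 0.0039 1.0002]
```

View pics/side3.png

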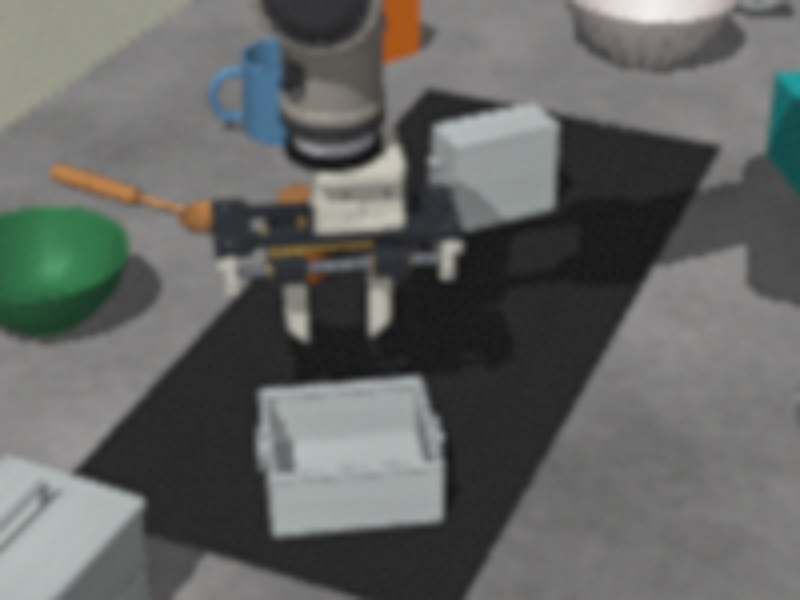

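The large tier now stands mouth up (side crop 260–443, 375–535) and clear of the fingers. I'll lift and go to the small one.

Emit:
move_arm([
  {"ax": 0, "ay": 0, "az": 0, "x": -0.04, "y": 0, "z": 0, "gripper": 0.5},
  {"ax": 0, "ay": 0, "az": 0, "x": -0.08, "y": 0, "z": 0, "gripper": 0.5},
  {"ax": 0, "ay": 0, "az": 0, "x": -0.11, "y": 0, "z": 0, "gripper": 0.5},
  {"ax": 0, "ay": 0, "az": 0, "x": -0.12, "y": 0, "z": 0, "gripper": 0.5},
])

```text
clock: 3.85
tool_pos: [444.9, 231.9, 287.0]
orientation: [0.626, 0.33, 0.625, -0.33]
force: [0.1, 0.4, -0.2]
gripper_width: 0.503
```

```bash
python3 -c "
from h import *
goal('S',58,280)
import cv2
cv2.imwrite('pics/top3.png',cv2.resize(snapshot('top')['pixels'][150:300,130:400,::-1],None,fx=2.9,fy=2.9))"
```

```text
pos [444.894  231.8605 286.9976] J [ 0.3281  0.3034  1.5957 -0.001   1.2413 -0.2709] clk 3.85
shift [ 0.0073 -0.1727  0.3812] turns [-18.7933   0.0814  -0.0396] [161.2067  -0.0562  -0.1156]
n in tool [0.0015 0.3222 0.9467]
```

View pics/top3.png

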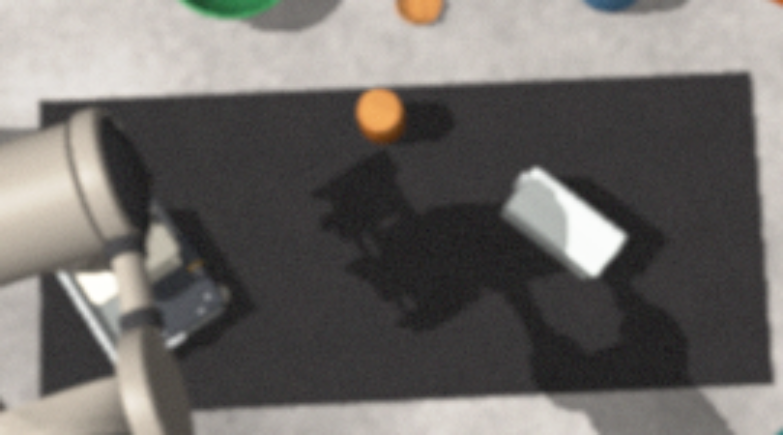

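Emit:
move_arm([
  {"ax": -4, "ay": 0, "az": 0, "x": 0, "y": -0.019, "z": 0.042, "gripper": 0.5},
  {"ax": -8, "ay": 0, "az": 0, "x": 0, "y": -0.038, "z": 0.084, "gripper": 0.5},
  {"ax": -12, "ay": 0, "az": 0, "x": 0, "y": -0.057, "z": 0.126, "gripper": 0.5},
  {"ax": -16, "ay": 0, "az": 0, "x": 0, "y": -0.076, "z": 0.168, "gripper": 0.5},
  {"ax": -18.8, "ay": 0, "az": 0, "x": 0, "y": -0.095, "z": 0.21, "gripper": 0.5},
])

```text
clock: 4.4
tool_pos: [484.3, 3.2, 285.5]
orientation: [0.671, 0.222, 0.672, -0.223]
force: [0.8, -0.8, -0.3]
gripper_width: 0.5
```

```bash
python3 -c "
from h import *
goal('S',58,280)"
```

```text
pos [484.3067   3.1603 285.5037] J [-0.1517  0.2741  1.6416 -0.0004  1.227  -1.0817] clk 4.4
shift [ 0.0055 -0.1274  0.1361] turns [ 0.1673 -0.0457  0.0502] [-179.8326   -0.0788   -0.0717]
n in tool [-0.0008 -0.0029  1.    ]
```

Emit:
move_arm([
  {"ax": 0, "ay": 0, "az": 0, "x": 0, "y": -0.03, "z": 0.035, "gripper": 0.5},
  {"ax": 0, "ay": 0, "az": 0, "x": 0, "y": -0.06, "z": 0.07, "gripper": 0.5},
  {"ax": 0, "ay": 0, "az": 0, "x": 0, "y": -0.09, "z": 0.105, "gripper": 0.5},
  {"ax": 0, "ay": 0, "az": 0, "x": 0, "y": -0.12, "z": 0.136, "gripper": 0.5},
  {"ax": 0, "ay": 0, "az": 0, "x": 0, "y": -0.127, "z": 0.136, "gripper": 0.5},
])

```text
clock: 4.9
tool_pos: [517.5, -184.2, 283.2]
orientation: [0.67, 0.224, 0.672, -0.225]
force: [0.0, 0.0, 0.3]
gripper_width: 0.501
```

```bash
python3 -c "
from h import *
goal('S',58,150)
import cv2
cv2.imwrite('pics/top4.png',cv2.resize(snapshot('top')['pixels'][150:300,130:400,::-1],None,fx=2.9,fy=2.9));cv2.imwrite('pics/w4.png',snapshot('wrist')['pixels'][:,:,::-1])"
```

```text
pos [ 517.4952 -184.1675  283.176 ] J [-0.4806  0.395   1.4694 -0.002   1.2799 -1.406 ] clk 4.9
shift [ 0.1332  0.0033 -0.0022] turns [-0.076  -0.1335  0.1326] [179.9238   0.2081   0.2096]
n in tool [-0.0023  0.0013  1.    ]
```

View pics/top4.png

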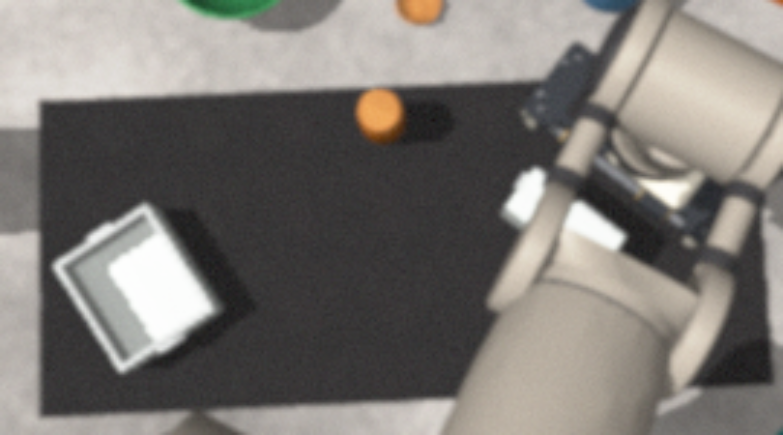

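View pics/w4.png

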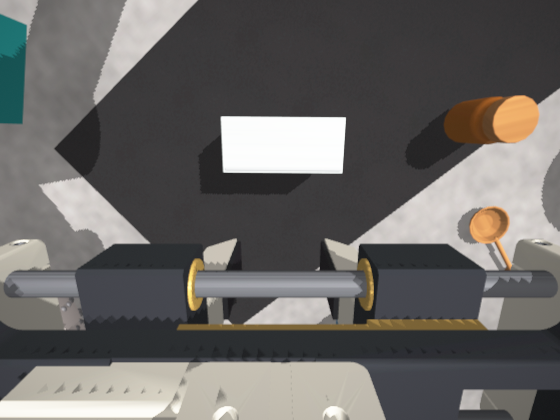

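The large tier stands on the mat (top crop 55–220, 205–372). The small tier is square and centred in the wrist view (222–345, 117–173). Lowering and pushing.

Emit:
move_arm([
  {"ax": 0, "ay": 0, "az": 0, "x": 0.04, "y": 0.003, "z": 0, "gripper": 0.5},
  {"ax": 0, "ay": 0, "az": 0, "x": 0.08, "y": 0.003, "z": 0, "gripper": 0.5},
  {"ax": 0, "ay": 0, "az": 0, "x": 0.115, "y": 0.003, "z": 0, "gripper": 0.5},
  {"ax": 0, "ay": 0, "az": 0, "x": 0.132, "y": 0.003, "z": 0, "gripper": 0.5},
  {"ax": 0, "ay": 0, "az": 0, "x": 0.132, "y": 0.003, "z": 0, "gripper": 0.5},
])

```text
clock: 5.5
tool_pos: [516.0, -175.5, 148.6]
orientation: [0.667, 0.223, 0.675, -0.222]
force: [0.7, 0.4, -0.5]
gripper_width: 0.503
```

Emit:
move_arm([
  {"ax": 0, "ay": 0, "az": 0, "x": 0, "y": 0, "z": -0.006, "gripper": 0.5},
  {"ax": 0, "ay": 0, "az": 0, "x": 0, "y": 0, "z": -0.012, "gripper": 0.5},
  {"ax": 0, "ay": 0, "az": 0, "x": 0, "y": 0, "z": -0.018, "gripper": 0.5},
  {"ax": 0, "ay": 0, "az": 0, "x": 0, "y": 0, "z": -0.023, "gripper": 0.5},
  {"ax": 0, "ay": 0, "az": 0, "x": 0, "y": 0, "z": -0.028, "gripper": 0.5},
])

```text
clock: 6.0
tool_pos: [493.4, -158.5, 149.7]
orientation: [0.667, 0.223, 0.675, -0.222]
force: [0.0, -0.1, 0.0]
gripper_width: 0.504
```

Emit:
move_arm([
  {"ax": 0, "ay": 0, "az": 0, "x": 0, "y": 0, "z": -0.004, "gripper": 0.5},
  {"ax": 0, "ay": 0, "az": 0, "x": 0, "y": 0, "z": -0.008, "gripper": 0.5},
  {"ax": 0, "ay": 0, "az": 0, "x": 0, "y": 0, "z": -0.012, "gripper": 0.5},
  {"ax": 0, "ay": 0, "az": 0, "x": 0, "y": 0, "z": -0.016, "gripper": 0.5},
  {"ax": 0, "ay": 0, "az": 0, "x": 0, "y": 0, "z": -0.02, "gripper": 0.5},
])

```text
clock: 6.5
tool_pos: [477.1, -146.4, 149.8]
orientation: [0.667, 0.223, 0.675, -0.222]
force: [-0.0, -0.4, 0.0]
gripper_width: 0.504
```

Emit:
move_arm([
  {"ax": 0, "ay": 0, "az": 0, "x": 0, "y": 0, "z": -0.004, "gripper": 0.5},
  {"ax": 0, "ay": 0, "az": 0, "x": 0, "y": 0, "z": -0.008, "gripper": 0.5},
  {"ax": 0, "ay": 0, "az": 0, "x": 0, "y": 0, "z": -0.012, "gripper": 0.5},
  {"ax": 0, "ay": 0, "az": 0, "x": 0, "y": 0, "z": -0.016, "gripper": 0.5},
  {"ax": 0, "ay": 0, "az": 0, "x": 0, "y": 0, "z": -0.02, "gripper": 0.5},
])

```text
clock: 7.0
tool_pos: [460.8, -134.2, 150.0]
orientation: [0.667, 0.223, 0.675, -0.222]
force: [-0.6, 0.1, -0.1]
gripper_width: 0.502
```

```bash
python3 -c "
from h import *
goal('S',0,150)
import cv2
cv2.imwrite('pics/side5.png',cv2.resize(snapshot('side')['pixels'][160:310,220:420,::-1],None,fx=4,fy=4))
cv2.imwrite('pics/w5.png',snapshot('wrist')['pixels'][:,:,::-1])"
```

```text
pos [ 460.7945 -134.2109  150.0407] J [-0.4433  0.4378  1.8277  0.0001  0.8865 -1.3726] clk 7.0
shift [-0.0001 -0.003   0.0149] turns [ 0.1081 -0.5869  0.1144] [-179.8894   -0.1795   -0.9213]
n in tool [-0.0102 -0.0019  0.9999]
```

View pics/side5.png

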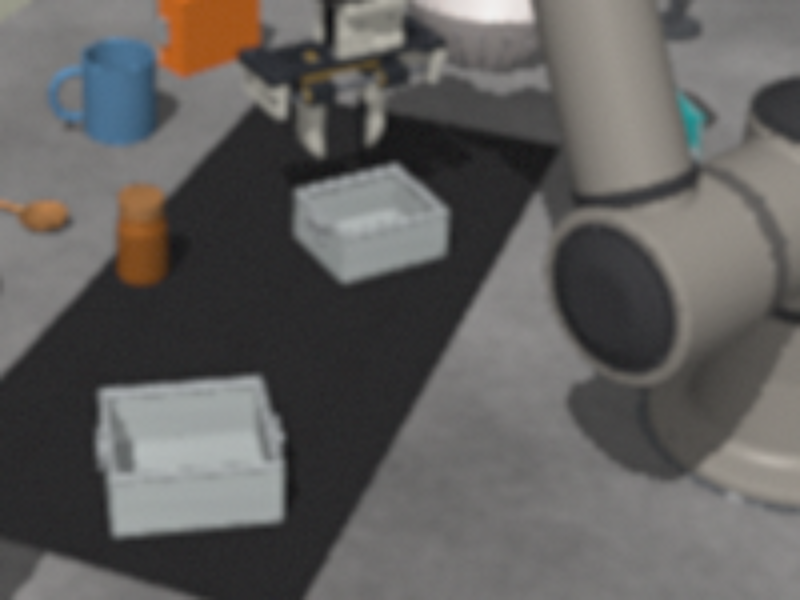

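View pics/w5.png

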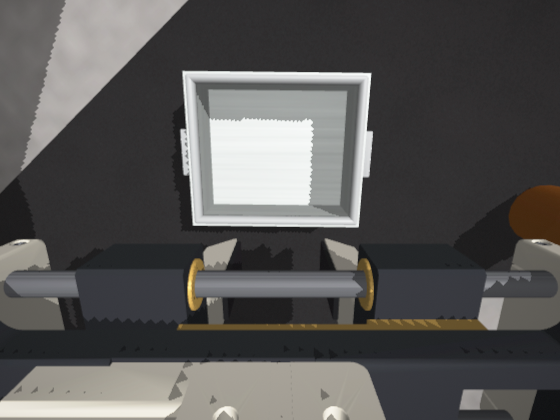

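Both now stand mouth up. I'll raise the arm, swing it out of the view, and check where they stand.

Emit:
move_arm([
  {"ax": 0, "ay": 0, "az": 0, "x": -0.04, "y": 0, "z": 0, "gripper": 0.5},
  {"ax": 0, "ay": 0, "az": 0, "x": -0.08, "y": 0, "z": 0, "gripper": 0.5},
  {"ax": 0, "ay": 0, "az": 0, "x": -0.12, "y": 0, "z": 0, "gripper": 0.5},
  {"ax": 0, "ay": 0, "az": 0, "x": -0.14, "y": 0.03, "z": 0, "gripper": 0.5},
  {"ax": 0, "ay": 0, "az": 0, "x": -0.14, "y": 0.07, "z": 0, "gripper": 0.5},
])

```text
clock: 7.6
tool_pos: [505.2, -79.5, 293.8]
orientation: [0.67, 0.224, 0.672, -0.224]
force: [1.0, 0.2, -0.2]
gripper_width: 0.5
```

Emit:
move_arm([
  {"ax": 0, "ay": 0, "az": 0, "x": 0, "y": 0.03, "z": 0.03, "gripper": 0.5},
  {"ax": 0, "ay": 0, "az": 0, "x": 0, "y": 0.06, "z": 0.06, "gripper": 0.5},
  {"ax": 0, "ay": 0, "az": 0, "x": 0, "y": 0.06, "z": 0.1, "gripper": 0.5},
  {"ax": 0, "ay": 0, "az": 0, "x": 0, "y": 0.06, "z": 0.1, "gripper": 0.5},
])

```text
clock: 8.0
tool_pos: [624.0, -93.4, 291.6]
orientation: [0.67, 0.224, 0.672, -0.224]
force: [-0.8, -0.4, -0.5]
gripper_width: 0.495
```

```bash
python3 -c "
from h import *
import cv2
s=snapshot('top');p=s['pixels'][:,:,::-1]
cv2.imwrite('pics/top6.png',p)
cv2.imwrite('pics/c6.png',np.hstack([cv2.resize(p[205:295,135:225],None,fx=4.4,fy=4.4,interpolation=2),cv2.resize(p[195:285,275:365],None,fx=4.4,fy=4.4,interpolation=2)]))
print(get_state()['tool_pos'],get_state()['clock'])
for k,h,d in(('L',55,27.5),('S',50,25)):
  t=T[k]; f=t['c']-d*t['n']; l=np.array([-t['n'][1],t['n'][0]])
  w=65 if k=='L' else 56
  # expected upper corners of pivot-side wall when stood without slip
  for g in(-w,w): print(k,np.round(proj(s,np.r_[f+g*l,4+h]),1), np.round(proj(s,np.r_[f+g*l-(112 if k=='L' else 96)*t['n'],4+h]),1))
"
```

```text
[622.23300979 -92.45850368 291.76274611] 8.05
L [203.6 256.2] [171.5 277.6]
L [180.1 219.9] [148.2 240.9]
S [332.9 245. ] [313.6 270.8]
S [303.  222.3] [283.6 247.7]
```

View pics/top6.png

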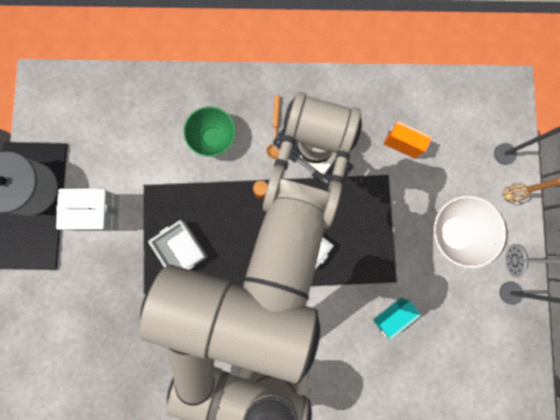

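View pics/c6.png

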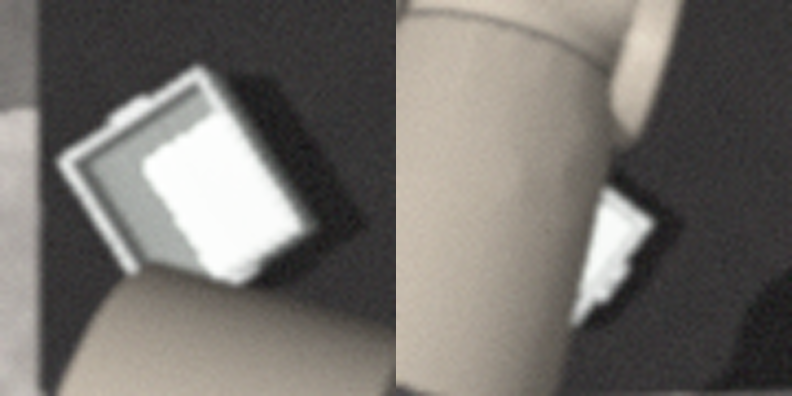

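Measured rim corners are large (180.5,220.2) and (205,256.8), and small (333.2,245.0). Predicted for no slip are (180.1,219.9), (203.6,256.2) and (332.9,245.0), so neither foot edge has slipped noticeably. The arm is clear, so I'm handing in.

```bash
python3 -c "
from bench import *
print(job_done())"
```

```text
the job is handed in; nothing more can be done
None
```

I pushed both tiers over with two half-open fingertips behind the top rim of each, and they now stand mouth up on the mat. The job was handed in at about 8 s of the 48 s allowed; the hand-in gives no verdict.

- **Position:** in the last top view, the two large-tier corners and the one small-tier corner I could see were within about 1.5 px (4 mm) of where they would be with no slip. The limit is 70 mm. The arm hid the rest of the small tier in that view. The side view after its push showed it standing, and so did the wrist view.
- **Force:** readings at the end of each move stayed around 1–2 N. I had no continuous force record.
- **Everything else:** the pictures show no sign that the jar, bowl, colander, closed tin, mug, spoon or look-alikes moved. I didn't measure them, and the arm partly hid the mug and spoon in the last view. The arm ended raised (TCP about 290 mm up), with nothing in contact.

No check failed. The fingers met the large tier's rim later than I expected from the 19 mm pad width, but its lower corners had not moved at that point.

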